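# Clamp a sensor bracket with a hammer-head bolt

### The arm

A 6-joint arm with a two-finger parallel gripper is mounted at the origin on the work surface. World frame = base frame: x ahead of the robot, y to its left, z up, the work surface at z = 0. Lengths are in m, angles in rad, forces in N, time in s.
With the tool pointing down it reaches from about 0.225 to 0.875 m from the base axis. Payload 3.4 kg.
Tool frame: the origin (TCP) lies at the very end of the fingers, on their centre line; the grasp point (between the pads) lies manip.hold_point_z behind it (manip.hold_point_z is the distance from the TCP to the grasp point, in m); x points along the fingers, y is the direction in which the jaws open and shut, and the axes are right-handed (so a half turn about x gives the same grasp; the last joint's range is limited). The gripper opens to 85 mm and grips with 20 to 120 N. Pads are 22 mm wide; open, the fingers measure 114 mm over their backs; the gripper's body (76 mm by 85 mm) begins 54 mm behind the grasp point. The pads swing forward as they close: fully open they stand 13 mm farther back than shut.
Start: joints at [1.047, 0.276, 1.505, -0, 1.361, -0.121], TCP at [0.225, 0.529, 0.231] pointing down, gripper open.
Joint ranges: [-2.89, 2.89], [-0.75, 2.08], [0.22, 2.7], [-1.18, 4.32], [0.11, 2.71], [-2.7, 2.7]. Speed limits (rad/s): [2.57, 2.57, 3.14, 3.14, 3.14, 3.14].

### API

Orientations are given as a unit quaternion [w, x, y, z].
In Python, from rig import manip gives the robot as it stands.
- The arm moves only by the tool step_arm, never from a script. Its argument "targets" is a list of rows, each a list of 2 entries, a list of its own where there are three numbers: the shift along the tool's x, y, z in mm, then the turn about the tool's x in degrees. A call has 1 to 20 rows; each row is the pose to reach, as a shift and turn from the pose commanded when the call began, along the tool's axes at that moment; what a row does not reach only later rows make up. A row lasts 1/10 s, in which the tool goes at most 50 mm and 8.59 degrees, less where a joint would pass 70% of its speed; a pose out of reach is approached as far as the arm can. A call with a gripper value outside its range is refused whole. "grip" is the closure, from 0 (fully open) to 1 (shut), set as the call begins (left out, the last holds). The fingers move at their own pace and stop on an object; "grip_force" is the grip in N (left out, the last holds). Time passes only in rows, so rows that repeat a pose let the fingers close. It gives the time, the measured TCP pose, the force and the opening at its end, in the units of the state.
- manip.get_state(): the state, without advancing time (a new reading comes with each control period).
- manip.get_image(name): name is "scene" or "side" or "wrist"; returns a dict with "image" (400x640x3 uint8, red, green, blue), "fx", "fy", "cx", "cy" (pixels), "distortion" ([k1, k2, p1, p2, k3] as OpenCV has them; the pictures are not rectified), "pose" (4x4, takes a point from camera to world coordinates). Camera axes: x right, y down, z forward; pixel columns grow to the right and rows downward; lengths in m; the calibration is good to about 2 mm. A picture is of the moment at which its call begins. There is no depth.
- manip.sign_off(): hands the job in, once; it reports no verdict.
Trained networks look in a picture, given as the dict that the camera call returned (one of the last four; its "shot" number tells which), for a name from the list of things; names that differ only in an ending like _2 or _b are one class to them, and where a whole thing is asked for, a point or a joint stands for the part that bears it (a point fixed in the world has none). Each returns a list of dicts, best first, with "confidence" (0 to 1); they miss things now and then, are a little off and sometimes report something else, mostly with a low value. They report only what shows in the picture. A call takes as long as a camera call. They do not tell look-alikes from the thing itself.
- manip.search_frame(picture, thing): "xyz" ([x, y, z] in m, in world coordinates, good to about 4 mm: the middle of the surface that is visible of it).
- manip.regions_of(picture, thing): "region" (400x640 bool, what is visible of it).
The state is a dict: "clock": time; "qpos": joint angles; "qd": joint speeds; "effort": joint torques, N m; "position": TCP position; "ee_rot": TCP orientation; "contact_force": force on the tool from outside, world axes, zero at the start; "moment": the same for the moment, N m; "width": finger opening in m.
Only numpy, scipy, OpenCV 4.12 (cv2) and the standard library are available. Lean on these libraries where they do the work, as an engineer would, in place of code of your own. Each camera call takes 0.05 s, during which the arm holds its last target.

### The job

Fix the blue sensor bracket to the slotted aluminium plate: take the hammer-head bolt from its black holder by the red wing nut, lower its head through the bracket's slotted hole into the slot beneath, and turn it clockwise until the head lies square across the slot. Then tighten the wing nut just finger-tight, so that it clamps the bracket, and let go. Do not force anything, do not shift the bracket, and leave the lamp, puck, screwdriver and tray alone.

Things in the scene. Friction and masses are not known exactly. Their poses are not given: they have to be found in the camera images.
- rail: Fixed aluminium plate, 360 x 180 x 27.5 mm, with three T-slots 60 mm apart along its own x; the middle one runs under the bracket. Origin at the centre of its underside, y across the slots, z up. Each slot: mouth 21 mm wide between lips 8 mm thick; below them an undercut 34.4 mm wide, 11.5 mm high; slot floor 8 mm above the table.
- slot (a point): Point on the middle slot's centre line, at mid-length, level with the plate's top; axes as the plate's.
- bracket: Loose blue steel L-bracket, about 0.5 kg, standing on the plate. Foot 148 x 64 x 6 mm, from 38 mm behind the hole's centre to 110 mm ahead along its x. Origin at the centre of its slotted hole, at the foot's underside; x along the hole, about parallel to the slots. At the +x end an upright, 62 mm tall in all, carries a round sensor 42 mm up, whose face is 87 mm from the hole's centre.
- hole (a point): Centre of the bracket's slotted hole at the foot's upper face. The hole is 46 mm along x and 25 mm wide, lies over the middle slot to within about 1 mm and is wider than the slot's mouth.
- tbolt: Loose hammer-head bolt with wing nut, 0.35 kg in all, upright, head down, 14 mm deep in the holder's pocket. Origin at the centre of the head's underside, x along the head, z up the 12 mm stem. Head 33 x 17 x 9.7 mm with two opposite corners cut back: under the lips it can turn clockwise (from above) from along the slot to square across it and stops there; anticlockwise it jams.
- head (a point): Centre of the bolt's head, 4.85 mm above its underside; axes as the bolt's. In the mouth the head has 2 mm of room on each side; turned square in the undercut only 0.7 mm, so it turns fully only when centred across the slot, or held loosely enough to centre itself.
- wing (a point): Centre of the nut's red wing, the part to grip: a bar 42 mm long (point's x), 14 wide, 22 high. Below it a flange 52 mm across, 6 thick, sprung (35 N/mm), bears on the bracket; its underside is 20 to 23 mm below this point (it varies). Clockwise drives the nut down 2 mm per rad; it drags with 0.04 N m, so a free head turns along. Once head and flange bear, 0.12 to 0.25 N m is finger-tight.
- holder: Fixed black block 70 x 50 x 22 mm, with a pocket 36 x 20 mm, 14 mm deep, in its top; origin at the centre of its underside, x along the pocket.
- lamp: Bystander: loose signal lamp with grey, green and red bands, 64 mm across the base, 145 mm tall, origin under its centre.
- puck: Bystander: loose stepped steel workpiece, 48 mm across, 42 mm tall, origin under its centre.
- driver: Bystander: loose screwdriver with a yellow handle, 170 mm long, lying along its x axis.
- tray: Bystander: loose blue open tray with fittings, 100 x 70 x 30 mm, origin under its centre.
Things that resemble listed ones, but are neither listed nor needed, are in the scene too. What is shaped like the tbolt but pink is not meant. There is more than one size of the bracket; the one meant has the size given above.

How it is judged:
By the outcome, as a careful person would: the job done as asked, in the order asked, and still so for the second after the job is handed in, with the robot touching nothing.
It also fails if it takes over 72 s, if anything falls off the work surface, if the arm or the gripper's body presses on something with over 40 N, if the wrist force passes 120 N, or if a joint passes its speed limit or range.

## Working session

There is one attempt and no reset: what is moved stays moved. The work goes in short steps, Python scripts to look and compute and a tool call to move; the robot and the scene stay as the last step left them, time stands still between calls to the robot, and variables do not carry over. Pictures are saved under pics/ and viewed, and the job is handed in when it is done.

Besides the shell and the picture viewer there is one more tool, called after "Call:" as a command line: name --argument value ..., lists and objects as JSON in quotes. step_arm: Moves the arm, as the interface text tells. Its arguments: {"type":"object","properties":{"targets":{"type":"array"},"grip":{"type":"number"},"grip_force":{"type":"number"}},"required":["targets"]}

```bash
ls; mkdir -p pics
cat > h.py <<'E'
import numpy as np, cv2
from rig import manip
def snap(n,fn):
    p=manip.get_image(n); cv2.imwrite('pics/'+fn,cv2.cvtColor(p['image'],cv2.COLOR_RGB2BGR)); return p
E
python3 - <<'E'
from h import *
s=manip.get_state(); print(s, manip.hold_point_z)
for n in ['scene','side','wrist']:
    p=snap(n,n+'0.png'); print(n,p['fx'],p['distortion'],np.round(p['pose'],3).tolist())
    for t in ['bracket','tbolt','wing','holder','hole']:
        if n!='wrist' : print(t,[(np.round(d['xyz'],3).tolist(),round(d['confidence'],2)) for d in manip.search_frame(p,t)])
E
```

```text
pics
{'clock': 0.0, 'qpos': array([ 1.04700950e+00,  2.76557871e-01,  1.50613760e+00, -2.33362856e-05,
        1.36069446e+00, -1.21039354e-01]), 'qd': array([-0.00158225, -0.00017986,  0.00050644, -0.00135822,  0.00053865,
       -0.00042425]), 'effort': array([ 1.84158052e-03, -4.16775584e+01, -2.45805556e+01, -4.12505358e-05,
        1.10430308e-02, -1.66615376e-05]), 'position': array([0.22513451, 0.52851328, 0.2304591 ]), 'ee_rot': array([ 0.69262446,  0.14082532,  0.69301184, -0.14203581]), 'contact_force': array([-0.04672496, -0.62536397, -0.0969794 ]), 'moment': array([ 0.01601103, -0.0583507 ,  0.0305503 ]), 'width': 0.08537333752691621} 0.0187
scene 438.4368395508902 [0.0427053 0.        0.        0.        0.       ] [[-0.848, 0.417, -0.328, 0.987], [0.53, 0.683, -0.502, 0.701], [0.015, -0.599, -0.8, 1.122], [0.0, 0.0, 0.0, 1.0]]
bracket [([0.596, 0.176, 0.036], 0.95), ([0.578, 0.111, 0.025], 0.18)]
tbolt [([0.565, -0.318, 0.03], 0.56), ([0.562, -0.223, 0.051], 0.55), ([0.572, -0.21, 0.022], 0.46)]
wing [([0.565, -0.323, 0.047], 0.72), ([0.566, -0.22, 0.049], 0.66)]
holder
[... 177 characters left out ...]
  0.         0.         0.        ] [[0.907, -0.202, 0.371, 0.139], [-0.422, -0.463, 0.78, -0.877], [0.014, -0.863, -0.505, 0.652], [0.0, 0.0, 0.0, 1.0]]
bracket [([0.588, 0.2, 0.036], 0.96), ([0.707, 0.412, 0.008], 0.55)]
tbolt [([0.554, -0.338, 0.035], 0.84), ([0.553, -0.24, 0.049], 0.67)]
wing [([0.554, -0.334, 0.044], 0.92), ([0.551, -0.24, 0.049], 0.76)]
holder [([0.548, -0.246, 0.026], 0.7)]
hole [([0.708, 0.414, 0.004], 0.75), ([0.588, 0.203, 0.035], 0.6), ([0.551, -0.238, 0.045], 0.5)]
wrist 349.0043781080427 [-0.02493291  0.          0.          0.          0.        ] [[0.393, 0.884, 0.253, 0.161], [0.919, -0.378, -0.108, 0.557], [0.001, 0.275, -0.961, 0.374], [0.0, 0.0, 0.0, 1.0]]
```

View pics/scene0.png

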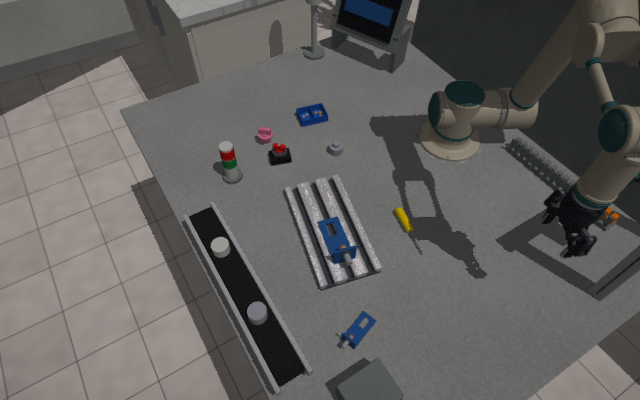

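View pics/side0.png

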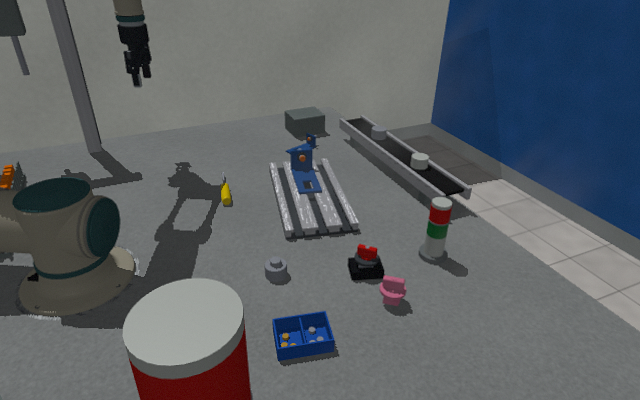

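View pics/wrist0.png

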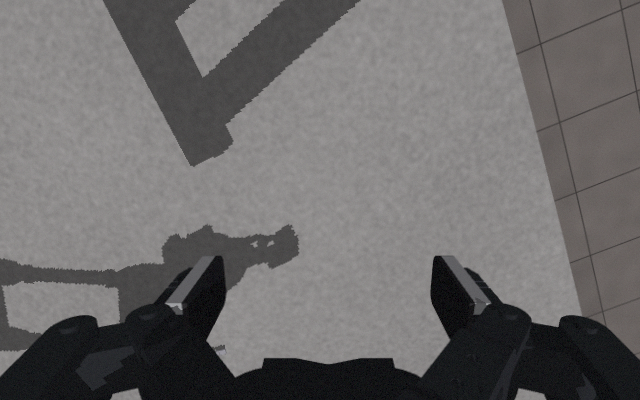

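```bash
cat >> h.py <<'E'
from scipy.spatial.transform import Rotation as Ro
def pose(s=None):
    s=s or manip.get_state(); q=s['ee_rot']; return np.array(s['position']),Ro.from_quat([q[1],q[2],q[3],q[0]])
def rel(xyz):
    p,R=pose(); return np.round(1000*R.inv().apply(np.array(xyz)-p),1)
def yaw(v): return np.degrees(np.arctan2(v[1],v[0]))
def ray(p,uv):
    K=np.array([[p['fx'],0,p['cx']],[0,p['fy'],p['cy']],[0,0,1]])
    n=cv2.undistortPoints(np.array(uv,float).reshape(-1,1,2),K,np.array(p['distortion']))[:,0]
    d=np.c_[n,np.ones(len(n))]@p['pose'][:3,:3].T
    return p['pose'][:3,3],d
def onz(p,uv,z):
    o,d=ray(p,uv); return o+d*((z-o[2])/d[:,2])[:,None]
def proj(p,X):
    K=np.array([[p['fx'],0,p['cx']],[0,p['fy'],p['cy']],[0,0,1]])
    T=np.linalg.inv(p['pose']); return cv2.projectPoints(np.array(X,float).reshape(-1,1,3),cv2.Rodrigues(T[:3,:3])[0],T[:3,3],K,np.array(p['distortion']))[0][:,0]
E
python3 - <<'E'
from h import *
p,R=pose(); print(R.as_matrix().round(3))
w=manip.get_image('wrist'); print((R.inv().as_matrix()@(w['pose'][:3,3]-p)).round(4), (R.inv().as_matrix()@w['pose'][:3,:3]).round(3))
s=manip.get_image('scene')
print(onz(s,[[286,187],[339,177],[380,270],[322,286]],0.0275).round(3))
print(rel([0.585,0.17,0.26]))
E
```

```text
[[ 0.     0.392  0.92 ]
 [ 0.     0.92  -0.392]
 [-1.     0.    -0.   ]]
[-0.1425  0.001  -0.07  ] [[-0.001 -0.275  0.961]
 [ 1.    -0.002  0.   ]
 [ 0.002  0.961  0.275]]
[[ 0.615 -0.089  0.028]
 [ 0.448 -0.036  0.028]
 [ 0.535  0.305  0.028]
 [ 0.698  0.261  0.028]]
[ -28.7 -189.3  471.5]
```

Run:
```python
import cv2
a=cv2.imread('pics/scene0.png')
cv2.imwrite('pics/c1.png',cv2.resize(a[110:360,200:400],None,fx=3,fy=2.4*1,interpolation=cv2.INTER_CUBIC)[:600])
b=cv2.imread('pics/side0.png')
cv2.imwrite('pics/c2.png',cv2.resize(b[120:320,240:440],None,fx=3,fy=3,interpolation=cv2.INTER_CUBIC))
```

```text
(no output)
```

View pics/c2.png

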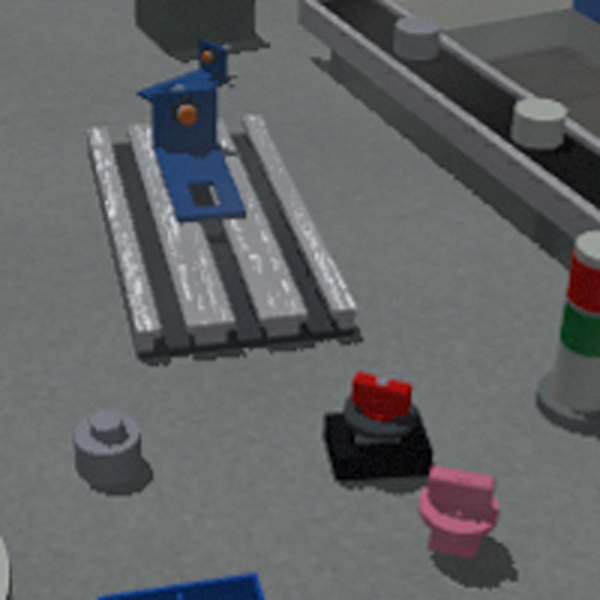

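Call:
step_arm --targets '[[[-30, -190, 440], 0], [[-30, -190, 440], 0], [[-30, -190, 440], 0], [[-30, -190, 440], 0], [[-30, -190, 440], 0], [[-30, -190, 440], 0], [[-30, -190, 440], 0], [[-30, -190, 440], 0], [[-30, -190, 440], 0], [[-30, -190, 440], 0], [[-30, -190, 440], 0], [[-30, -190, 440], 0], [[-30, -190, 440], 0], [[-30, -190, 440], 0]]'

```text
clock: 2.15
position: [0.5548, 0.1828, 0.2614]
ee_rot: [0.693, 0.141, 0.693, -0.141]
contact_force: [-0.1, -0.0, -0.1]
width: 0.0852
```

Run:
```python
from h import *
s=manip.get_state();print(s['clock'],s['qpos'].round(3),s['position'],pose()[1].as_matrix().round(3).tolist())
p=snap('wrist','w1.png')
import pickle; pickle.dump(p,open('w1.pkl','wb'))
```

```text
2.15 [ 0.199  0.275  1.432  0.     1.435 -0.971] [0.55476352 0.18280012 0.2614213 ] [[-0.0, 0.39, 0.921], [0.0, 0.921, -0.39], [-1.0, 0.0, -0.0]]
```

View pics/w1.png

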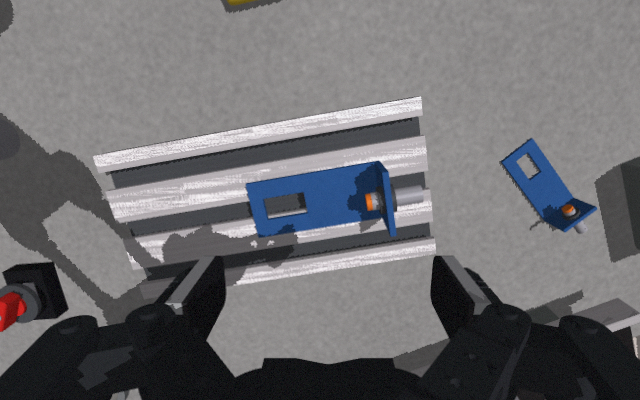

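Run:
```python
import cv2
a=cv2.imread('pics/w1.png')
cv2.imwrite('pics/c3.png',cv2.resize(a[140:260,230:430],None,fx=4,fy=4,interpolation=cv2.INTER_CUBIC))
```

```text
(no output)
```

View pics/c3.png

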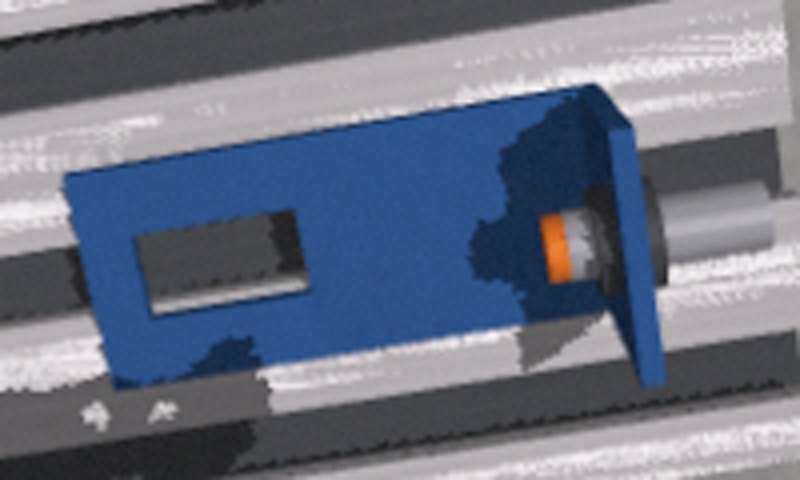

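Run:
```python
from h import *
import pickle; p=pickle.load(open('w1.pkl','rb'))
c=np.array([[135,236],[293,208],[309,289],[152,316]])/4+[230,140]-.4
X=onz(p,c,0.0335); print(X.round(4), X.mean(0))
print('len',[np.linalg.norm(X[i]-X[(i+1)%4]).round(4) for i in range(4)],'yaw',yaw(X[1]-X[0]),yaw(X[2]-X[3]))
f=np.array([[66,174],[112,388]])/4+[230,140]-.4; F=onz(p,f,.0335); print(F.round(4),np.linalg.norm(F[0]-F[1]),yaw(F[0]-F[1])-90)
r=onz(p,[[95,157],[421,97],[436,246]],.0275); print(r.round(4),yaw(r[1]-r[0]),yaw(r[1]-r[2])-90,np.linalg.norm(r[1]-r[0]),np.linalg.norm(r[1]-r[2]))
cc=(r[0]+r[2])/2; u=(r[1]-r[0])/np.linalg.norm(r[1]-r[0]); print('railc',cc, 'lateral of hole',np.cross(u,X.mean(0)-cc)[2], 'back',F.mean(0)+0.038*u)
a=cv2.imread('pics/w1.png')
cv2.imwrite('pics/c4.png',cv2.resize(a[80:270,90:260],None,fx=3.1,fy=3.1,interpolation=cv2.INTER_CUBIC))
```

```text
[[0.5598 0.1045 0.0335]
 [0.5696 0.1479 0.0335]
 [0.5927 0.1425 0.0335]
 [0.5827 0.0987 0.0335]] [0.57620927 0.12341255 0.0335    ]
len [np.float64(0.0445), np.float64(0.0237), np.float64(0.0449), np.float64(0.0236)] yaw 77.24808287444108 77.13839209680394
[[0.5366 0.0949 0.0335]
 [0.5978 0.0787 0.0335]] 0.063283296868404 75.18196706554716
[[ 0.4456 -0.0469  0.0275]
 [ 0.5263  0.3015  0.0275]
 [ 0.692   0.2632  0.0275]] 76.95748465465014 77.0141890949593 0.3575387276353845 0.17007559551977136
railc [0.5688003  0.10819471 0.0275    ] lateral of hole -0.0037835676946191285 back [0.57576    0.12382558 0.0335    ]
```

View pics/c4.png

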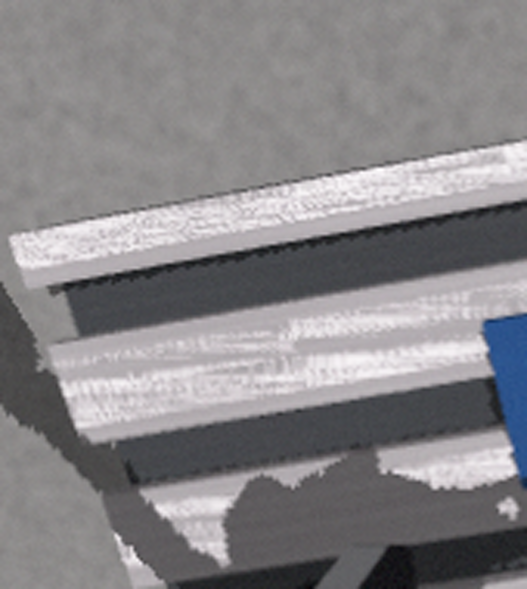

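Run:
```python
from h import *
import pickle; p=pickle.load(open('w1.pkl','rb'))
H=np.array([.57621,.12341,.0335])
u=np.array([np.cos(np.radians(77)),np.sin(np.radians(77)),0]); v=np.array([-u[1],u[0],0])
for n,c in dict(rail=[[10,237],[400,163]],s1up=[[48,288],[527,206]],s1lo=[[80,338],[527,262]],s2up=[[90,440],[487,378]],s2lo=[[145,492],[500,430]]).items():
    X=onz(p,np.array(c)/3.1+[90,80],.0275); print(n,yaw(X[1]-X[0]).round(2),((X-H)@v).round(4))
g=cv2.imread('pics/w1.png')
print('u,v',u,v)
# profile sampling along v at several u positions
for du in [-.06,-.08,-.1,.135]:
    t=np.arange(-.03,.08,.001); P=np.array([H[0]+u[0]*du+v[0]*t,H[1]+u[1]*du+v[1]*t,0*t+.0275]).T
    q=proj(p,P); val=cv2.remap(cv2.cvtColor(g,cv2.COLOR_BGR2GRAY),q[:,0].astype('f4').reshape(1,-1),q[:,1].astype('f4').reshape(1,-1),1)[0]
    print(du,' '.join(f'{int(a*1000)}:{b}' for a,b in zip(np.round(t,3)*1.00001,val)))
```

```text
rail 77.05 [0.0899 0.09  ]
s1up 76.32 [0.0699 0.0679]
s1lo 76.44 [0.0503 0.0487]
s2up 76.04 [0.0122 0.0097]
s2lo 77.28 [-0.0113 -0.0106]
u,v [0.22495105 0.97437006 0.        ] [-0.97437006  0.22495105  0.        ]
-0.06 -30:185 -29:205 -28:206 -27:211 -26:213 -25:214 -24:222 -23:219 -22:216 -21:214 -20:207 -19:194 -18:192 -17:186 -16:180 -15:177 -14:180 -13:179 -12:177 -11:162 -10:134 -9:106 -8:77 -7:70 -6:69 -5:70 -4:72 -3:72 -2:70 -1:69 0:69 1:70 2:69 3:69 4:69 5:70 6:70 7:71 8:72 9:72 10:73 11:124 12:169 13:181 14:180 15:176 16:179 17:191 18:199 19:203 20:214 21:218 22:234 23:239 24:233 25:223 26:212 27:196 28:181 29:177 30:176 31:175 32:179 33:188 34:194 35:201 36:222 37:217 38:206 39:205 40:207 41:202 42:190 43:192 44:181 45:179 46:180 47:180 48:178 49:169 50:127 51:86 52:72 53:72 54:71 55:70 56:71 57:70 58:71 59:69 60:70 61:69 62:70 63:70 64:69 65:71 66:72 67:68 68:63 69:42 70:39 71:134 72:170 73:177 74:180 75:182 76:180 77:190 78:214 79:220
-0.08 -30:92 -29:92 -28:92 -27:92 -26:91 -25:93 -24:106 -23:156 -22:199 -21:216 -20:218 -19:205 -18:191 -17:185 -16:178 -15:177 -14:178 -1
[... 1380 characters left out ...]
3 -24:136 -23:120 -22:128 -21:137 -20:146 -19:151 -18:154 -17:160 -16:170 -15:177 -14:178 -13:172 -12:162 -11:152 -10:146 -9:145 -8:138 -7:130 -6:119 -5:107 -4:92 -3:78 -2:72 -1:72 0:74 1:73 2:71 3:71 4:72 5:73 6:70 7:71 8:73 9:77 10:116 11:167 12:180 13:182 14:179 15:178 16:175 17:176 18:180 19:192 20:211 21:219 22:220 23:202 24:187 25:181 26:180 27:179 28:185 29:197 30:210 31:226 32:220 33:222 34:199 35:209 36:209 37:196 38:187 39:185 40:181 41:178 42:183 43:185 44:186 45:182 46:181 47:182 48:181 49:149 50:102 51:78 52:74 53:74 54:71 55:74 56:73 57:73 58:76 59:74 60:74 61:74 62:73 63:74 64:76 65:77 66:76 67:68 68:55 69:43 70:80 71:178 72:187 73:189 74:190 75:189 76:189 77:214 78:237 79:237
```

Call:
step_arm --targets '[[[0, -370, 135], 0], [[0, -370, 135], 0], [[0, -370, 135], 0], [[0, -370, 135], 0], [[0, -370, 135], 0], [[0, -370, 135], 0], [[0, -370, 135], 0], [[0, -370, 135], 0], [[0, -370, 135], 0], [[0, -370, 135], 0], [[0, -370, 135], 0]]'

```text
clock: 3.3
position: [0.5349, -0.2099, 0.2614]
ee_rot: [0.693, 0.141, 0.693, -0.141]
contact_force: [0.4, 0.3, 0.8]
width: 0.0853
```

Run:
```python
from h import *
s=manip.get_state();print(s['clock'],s['qpos'].round(3),s['position'])
p=snap('wrist','w2.png')
import pickle; pickle.dump(p,open('w2.pkl','wb'))
for t in ['tbolt','wing','holder']: print(t,[(np.round(d['xyz'],4).tolist(),round(d['confidence'],2)) for d in manip.search_frame(p,t)])
```

```text
3.3 [-4.960e-01  2.610e-01  1.452e+00  1.000e-03  1.429e+00 -1.665e+00] [ 0.53486986 -0.20993519  0.26135409]
tbolt [([0.5567, -0.2332, 0.048], 0.69)]
wing [([0.5635, -0.3231, 0.0343], 0.72), ([0.5564, -0.2276, 0.0422], 0.68)]
holder [([0.5394, -0.2236, 0.0218], 0.91), ([0.5702, 0.0969, 0.0349], 0.66), ([0.5586, -0.2273, 0.0407], 0.23)]
```

View pics/w2.png

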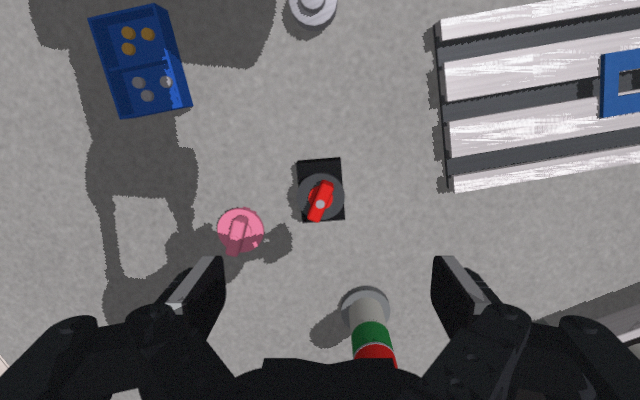

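Run:
```python
import cv2
a=cv2.imread('pics/w2.png')
cv2.imwrite('pics/c5.png',cv2.resize(a[145:240,275:365],None,fx=6,fy=6,interpolation=cv2.INTER_CUBIC))
```

```text
(no output)
```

View pics/c5.png

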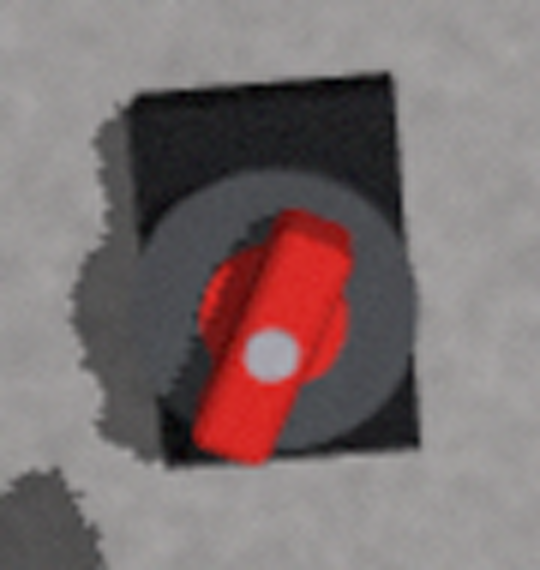

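Run:
```python
import cv2
a=cv2.imread('pics/scene0.png'); b=cv2.imread('pics/side0.png')
x=cv2.resize(a[130:175,260:300],None,fx=10,fy=10,interpolation=cv2.INTER_CUBIC)
y=cv2.resize(b[235:285,340:390],None,fx=9,fy=9,interpolation=cv2.INTER_CUBIC)
import numpy as np
c=np.zeros((450,850,3),'u1'); c[:450,:400]=x; c[:450,400:850]=y
cv2.imwrite('pics/c6.png',c[:,:800])
```

```text
(no output)
```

View pics/c6.png

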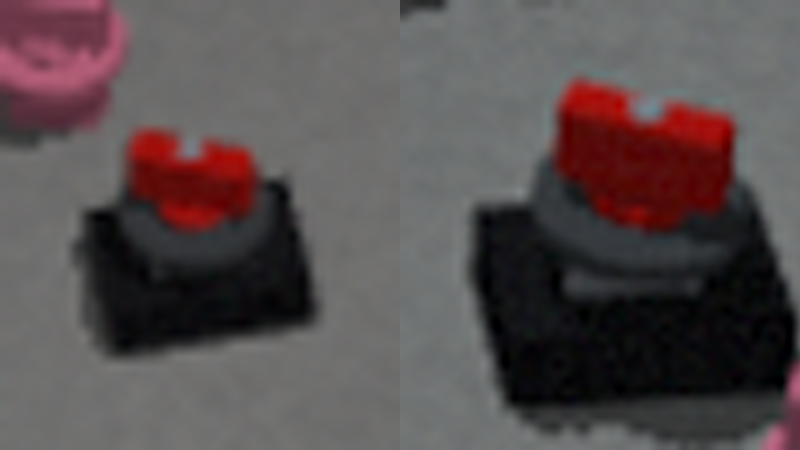

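Run:
```python
from h import *
import pickle; p=pickle.load(open('w2.pkl','rb'))
S=manip.get_image('scene');D=manip.get_image('side')
L=[ray(S,[[278.6,144.3]]),ray(D,[[367.2,246.6]]),ray(p,[[319.9,203.7]])]
def tri(L):
    A=np.zeros((3,3));b=np.zeros(3)
    for o,d in L:
        d=d[0]/np.linalg.norm(d[0]);M=np.eye(3)-np.outer(d,d);A+=M;b+=M@o
    X=np.linalg.solve(A,b); return X,[round(np.linalg.norm((np.eye(3)-np.outer(d[0],d[0])/(d[0]@d[0]))@(X-o))*1000,2) for o,d in L]
print(tri(L),tri(L[:2]),tri([L[1],L[2]]),tri([L[0],L[2]]))
c=lambda a:np.array(a)/6+[275,145]-.4
for z in (.05,.055,.06):
    X=onz(p,c([[275,240],[345,265],[265,465],[195,435],[272,355]]),z); print(z,X[4].round(4),'c',X[:4].mean(0).round(4),'len',np.linalg.norm(X[0]-X[3]).round(4),np.linalg.norm(X[1]-X[2]).round(4),'w',np.linalg.norm(X[0]-X[1]).round(4),'yaw',yaw(X[2]-X[1]).round(1),yaw(X[3]-X[0]).round(1))
h=onz(p,c([[132,98],[390,73],[420,447],[167,466]]),.022); print(h.round(4),h.mean(0),yaw(h[3]-h[0]),yaw(h[2]-h[1]),np.linalg.norm(h[3]-h[0]),np.linalg.norm(h[1]-h[0]))
R=pose()[1].as_matrix(); print('tool y yaw',yaw(R[:,1]))
fl=onz(p,c([[135,300],[415,300]]),.031); print('fl',np.linalg.norm(fl[0]-fl[1]))
```

```text
(array([ 0.56075478, -0.22924701,  0.06709302]), [np.float64(1.43), np.float64(1.03), np.float64(0.98)]) (array([ 0.56040113, -0.23022932,  0.06715076]), [np.float64(1.02), np.float64(1.02)]) (array([ 0.56085544, -0.22830995,  0.06577923]), [np.float64(0.38), np.float64(0.38)]) (array([ 0.56124027, -0.22871964,  0.06854498]), [np.float64(0.96), np.float64(0.96)])
0.05 [ 0.5655 -0.2306  0.05  ] c [ 0.5649 -0.2308  0.05  ] len 0.0386 0.0396 w 0.013 yaw -44.1 -45.1
0.055 [ 0.5642 -0.2299  0.055 ] c [ 0.5636 -0.2302  0.055 ] len 0.038 0.039 w 0.0128 yaw -44.1 -45.1
0.06 [ 0.5628 -0.2292  0.06  ] c [ 0.5623 -0.2295  0.06  ] len 0.0375 0.0385 w 0.0126 yaw -44.1 -45.1
[[ 0.5176 -0.2385  0.022 ]
 [ 0.532  -0.1931  0.022 ]
 [ 0.6012 -0.2156  0.022 ]
 [ 0.5856 -0.2621  0.022 ]] [ 0.55909575 -0.22733215  0.022     ] -19.089241168529583 -17.994750818173273 0.07194975351148361 0.04765117823011665
tool y yaw 67.01297489374092
fl 0.051672379247415634
```

Run:
```python
from h import *
import pickle; p=pickle.load(open('w2.pkl','rb'))
S=manip.get_image('scene')
print('lamp',onz(S,[[232,179]],0),onz(p,[[365,300]],.005), onz(S,[[227,145]],.145))
print(rel([.5605,-.2285,.13]))
```

```text
lamp [[ 0.7403968  -0.23059394  0.        ]] [[ 0.72032636 -0.23492661  0.005     ]] [[ 0.72827557 -0.24021983  0.145     ]]
[131.5  -6.4  30.3]
```

Call:
step_arm --targets '[[[40, -6.5, 30], 8], [[80, -6.5, 30], 16], [[120, -6.5, 30], 21.6], [[130, -6.5, 30], 21.6], [[130, -6.5, 30], 21.6], [[130, -6.5, 30], 21.6]]'

```text
clock: 4.25
position: [0.5612, -0.2298, 0.1331]
ee_rot: [0.655, 0.268, 0.653, -0.268]
contact_force: [0.2, 0.6, 0.7]
width: 0.0853
```

Run:
```python
from h import *
s=manip.get_state();print(s['clock'],s['qpos'].round(3),s['position'],yaw(pose()[1].as_matrix()[:,1]))
p=snap('wrist','w3.png')
import pickle; pickle.dump(p,open('w3.pkl','wb'))
print(rel([.5605,-.2285,.046]))
```

```text
4.25 [-0.503  0.388  1.589  0.     1.161 -1.296] [ 0.56119524 -0.22984412  0.13311285] 45.41419390503047
[87.7  0.3 -2.2]
```

View pics/w3.png

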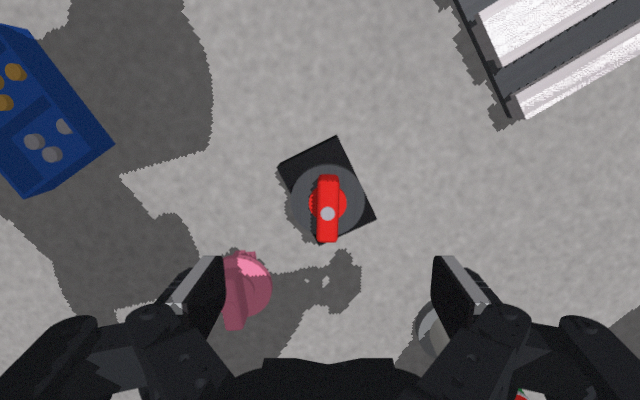

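Run:
```python
from h import *
import pickle; p=pickle.load(open('w3.pkl','rb'))
a=p['image'].astype(int); 
m=((a[:,:,0]>120)&(a[:,:,1]<70)&(a[:,:,2]<70)); m[:,:280]=0;m[:,380:]=0;m[:160]=0;m[255:]=0
for r in range(176,246,8):
    c=np.where(m[r])[0]; print(r,c.min() if len(c) else None,c.max() if len(c) else None)
print(onz(p,[[327.7,213.3]],.067),rel(onz(p,[[327.7,213.3]],.067)[0]))
cv2.imwrite('pics/c7.png',cv2.resize(a.astype('u1')[125:255,270:385,::-1],None,fx=4.5,fy=4.5,interpolation=cv2.INTER_CUBIC))
```

```text
176 320 337
184 318 339
192 314 343
200 309 345
208 309 345
216 317 340
224 317 337
232 317 337
240 318 335
[[ 0.56098822 -0.22835997  0.067     ]] [66.7  0.7 -1.8]
```

View pics/c7.png

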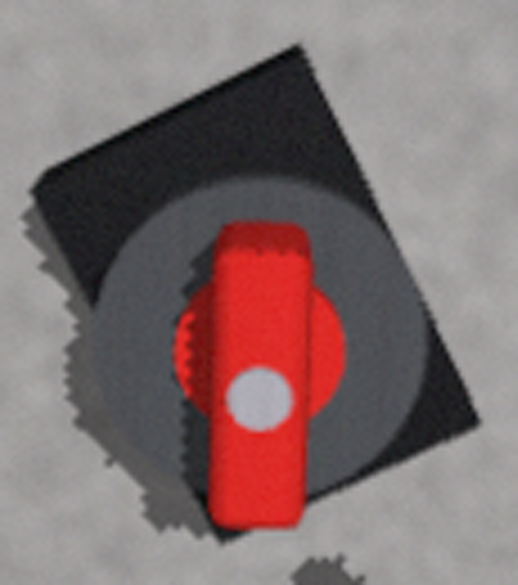

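Call:
step_arm --targets '[[[30, 0.5, -2], 0], [[60, 0.5, -2], 0], [[80, 0.5, -2], 0], [[87, 0.5, -2], 0], [[87, 0.5, -2], 0], [[87, 0.5, -2], 0]]'

```text
clock: 4.9
position: [0.5603, -0.2283, 0.0462]
ee_rot: [0.655, 0.269, 0.653, -0.269]
contact_force: [-0.2, 0.3, 0.5]
width: 0.0854
```

Call:
step_arm --targets '[[[0, 0, 0], 0], [[0, 0, 0], 0], [[0, 0, 0], 0], [[0, 0, 0], 0], [[0, 0, 0], 0], [[0, 0, 0], 0], [[0, 0, 0], 0], [[0, 0, 0], 0]]' --grip 1 --grip_force 40

```text
clock: 5.7
position: [0.5589, -0.2278, 0.0448]
ee_rot: [0.654, 0.269, 0.654, -0.269]
contact_force: [-1.3, -0.4, 6.5]
width: 0.0217
```

Run:
```python
from h import *
s=manip.get_state();print(s['clock'],s['qpos'].round(3),s['position'],s['contact_force'],s['moment'],s['width'],yaw(pose()[1].as_matrix()[:,1]))
p=snap('wrist','w4.png')
```

```text
5.7 [-0.502  0.472  1.7   -0.     0.968 -1.293] [ 0.55889435 -0.22777477  0.04479411] [-1.33304253 -0.35508864  6.46321342] [-0.07914239  0.30334551  0.01070414] 0.021650510807881603 45.3278573310537
```

View pics/w4.png

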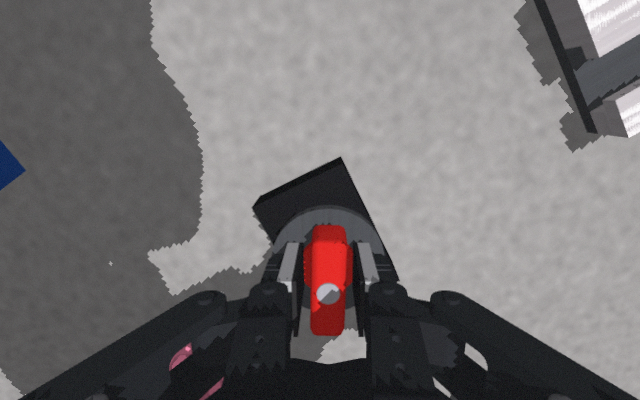

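Call:
step_arm --targets '[[[0, 0, 0], 0], [[0, 0, 0], 0], [[0, 0, 0], 0]]'

```text
clock: 6.05
position: [0.5589, -0.2278, 0.0448]
ee_rot: [0.654, 0.269, 0.654, -0.269]
contact_force: [-2.0, -0.7, 5.0]
width: 0.0217
```

Run:
```python
from h import *
s=manip.get_state();print(s['clock'],s['qpos'].round(3),s['position'],s['contact_force'],s['moment'],s['width'],yaw(pose()[1].as_matrix()[:,1]))
```

```text
6.05 [-0.502  0.472  1.7   -0.     0.968 -1.293] [ 0.55889339 -0.22779709  0.04479086] [-1.96278575 -0.68010012  4.99633671] [-0.10541473  0.35585019 -0.04882035] 0.02168300334716347 45.326974995871836
```

Call:
step_arm --targets '[[[0, 0, 0], 0], [[0, 0, 0], 0], [[-2, 0, 0], 0], [[-5, 0, 0], 0], [[-5, 0, 0], 0]]' --grip 0.6

```text
clock: 6.55
position: [0.5592, -0.2276, 0.0496]
ee_rot: [0.654, 0.269, 0.654, -0.269]
contact_force: [-0.6, -0.1, 0.0]
width: 0.0339
```

Call:
step_arm --targets '[[[0, 0, 0], 0], [[0, 0, 0], 0], [[0, 0, 0], 0], [[0, 0, 0], 0], [[0, 0, 0], 0]]' --grip 1

```text
clock: 7.05
position: [0.5589, -0.2276, 0.0495]
ee_rot: [0.654, 0.269, 0.654, -0.269]
contact_force: [-0.9, -0.7, 2.4]
width: 0.0127
```

Run:
```python
from h import *
s=manip.get_state();print(s['clock'],s['qpos'].round(3),s['position'],s['contact_force'],s['moment'],s['width'],yaw(pose()[1].as_matrix()[:,1]))
p=snap('wrist','w5.png')
```

```text
7.05 [-0.502  0.467  1.695 -0.     0.979 -1.293] [ 0.55888963 -0.22761688  0.04946843] [-0.90518256 -0.66601667  2.42633065] [-0.07192907  0.1038304   0.02360346] 0.012651629096991778 45.32602745019932
```

View pics/w5.png

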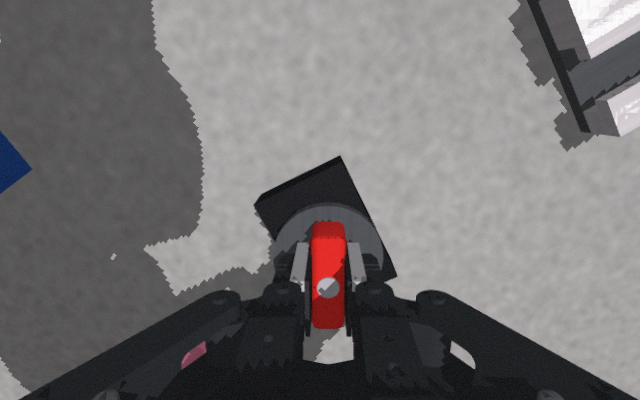

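Call:
step_arm --targets '[[[-5, 0, 0], 0], [[-15, 0, 0], 0], [[-30, 0, 0], 0], [[-60, 0, 0], 0], [[-90, 0, 0], 0], [[-100, 0, 0], 0], [[-100, 0, 0], 0], [[-100, 0, 0], 0]]'

```text
clock: 7.9
position: [0.558, -0.227, 0.1481]
ee_rot: [0.653, 0.269, 0.655, -0.269]
contact_force: [0.8, -0.1, -3.8]
width: 0.0132
```

Run:
```python
from h import *
s=manip.get_state();print(s['clock'],s['qpos'].round(3),s['position'],s['contact_force'],s['moment'],s['width'],yaw(pose()[1].as_matrix()[:,1]))
p=snap('wrist','w6.png');D=snap('side','s6.png');S=snap('scene','sc6.png')
import pickle; pickle.dump((p,D,S),open('6.pkl','wb'))
q=proj(D,[s['position']])[0];r=proj(S,[s['position']])[0];print(q,r)
def crop(P,q,f,h=40):
    x,y=int(q[0]),int(q[1]); return cv2.resize(P['image'][y-h:y+h,x-h:x+h,::-1],(400,400),interpolation=cv2.INTER_CUBIC)
cv2.imwrite('pics/c8.png',np.hstack([crop(D,q,6),crop(S,r,6)]))
```

```text
7.9 [-0.502  0.373  1.573  0.     1.198 -1.293] [ 0.55796193 -0.22700745  0.14810235] [ 0.80609985 -0.14293275 -3.84611834] [-0.00210625  0.02611017  0.00874578] 0.013183801113076354 45.32471963479467
[368.51550072 214.14129586] [278.35191376 126.6764037 ]
```

View pics/c8.png

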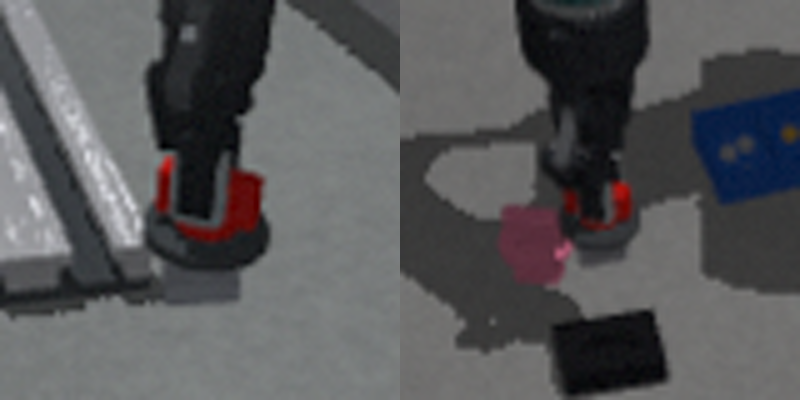

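View pics/w6.png

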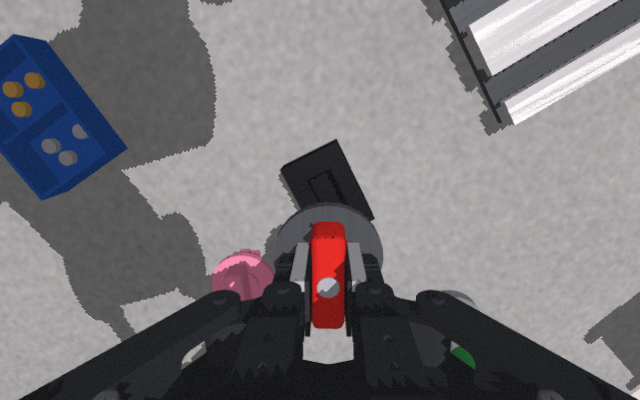

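Run:
```python
from h import *
import pickle; p,D,S=pickle.load(open('6.pkl','rb'))
pos,R=pose()
o,d=ray(p,[[327.6,287.5]]); o=R.inv().apply(o-pos); d=R.inv().apply(d)[0]
for x in (-.014,-.0165,-.0185): print(x,(o+d*(x-o[0])/d[0])*1000)
h=onz(p,[[281,167],[336.5,140],[373,219]],.022); print(yaw(h[2]-h[1]),yaw(h[1]-h[0])-90,h)
p3=pickle.load(open('w3.pkl','rb'))
c=lambda a:np.array(a)/4.5+[270,125]-.4
h=onz(p3,c([[35,188],[300,45],[480,422]]),.022); print(yaw(h[2]-h[1]),yaw(h[1]-h[0])-90,h,(h[0]+h[2])/2)
# flange ring centre: horizontally
cv2.imwrite('pics/c9.png',cv2.resize(p['image'][125:345,240:420,::-1],None,fx=2.7,fy=2.7,interpolation=cv2.INTER_CUBIC))
```

```text
-0.014 [-14.           0.81970164   5.01365267]
-0.0165 [-16.5          0.82082624   3.55475862]
-0.0185 [-18.5          0.82172591   2.38764338]
-19.47275042458641 -18.936443655910836 [[ 0.51873536 -0.23833082  0.022     ]
 [ 0.53430606 -0.19294674  0.022     ]
 [ 0.60083228 -0.21646931  0.022     ]]
-18.57998828407709 -16.526649683367992 [[ 0.51977212 -0.23962703  0.022     ]
 [ 0.53371185 -0.19264756  0.022     ]
 [ 0.60090813 -0.21523548  0.022     ]] [ 0.56034012 -0.22743126  0.022     ]
```

View pics/c9.png

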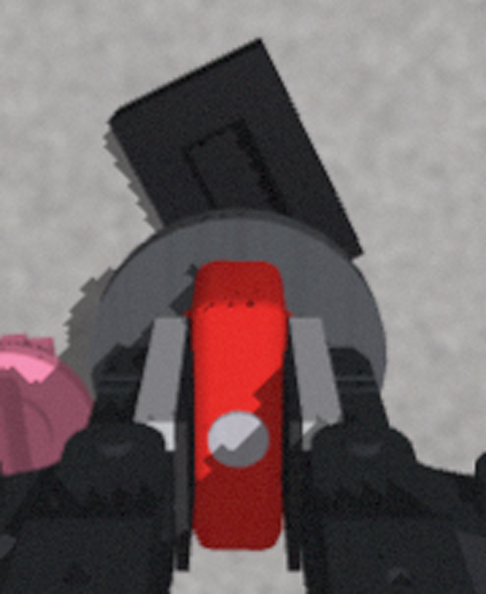

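Call:
step_arm --targets '[[[-10, 8, -7], -3], [[-17, 25, -21], -9], [[-17, 48, -40], -17], [[-17, 71, -60], -25], [[-17, 94, -80], -33], [[-17, 117, -99], -41], [[-17, 140, -119], -49], [[-17, 163, -139], -57], [[-17, 186, -158], -65], [[-17, 209, -178], -73], [[-17, 232, -197], -81], [[-17, 255, -217], -89], [[-17, 278, -236], -97], [[-17, 298, -252], -104], [[-17, 308, -261], -110], [[-17, 313, -265], -112.7], [[-17, 313, -265], -112.7], [[-17, 313, -265], -112.7], [[-17, 313, -265], -112.7]]'

```text
clock: 9.95
position: [0.5903, 0.1807, 0.1657]
ee_rot: [0.586, -0.395, 0.587, 0.395]
contact_force: [0.3, 0.2, -3.6]
width: 0.013
```

Run:
```python
from h import *
s=manip.get_state();print(s['clock'],s['qpos'].round(3),s['position'],s['contact_force'],s['width'],yaw(pose()[1].as_matrix()[:,1]))
p=snap('wrist','w7.png')
import pickle; pickle.dump((p,s),open('7.pkl','wb'))
```

```text
9.95 [ 0.185  0.38   1.514 -0.     1.248 -2.572] [0.59025531 0.18068344 0.16573774] [ 0.25924014  0.21036609 -3.63206536] 0.013034685713292716 157.9483162011487
```

View pics/w7.png

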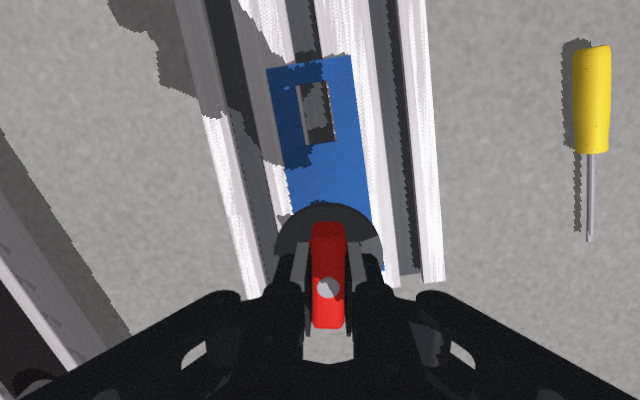

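Run:
```python
import cv2,numpy as np
a=cv2.imread('pics/w7.png')
c=a[45:175,250:390]; c=(255*(c/255.)**.6).astype('u1')
cv2.imwrite('pics/c10.png',cv2.resize(c,None,fx=4.5,fy=4.5,interpolation=cv2.INTER_CUBIC))
```

```text
(no output)
```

View pics/c10.png

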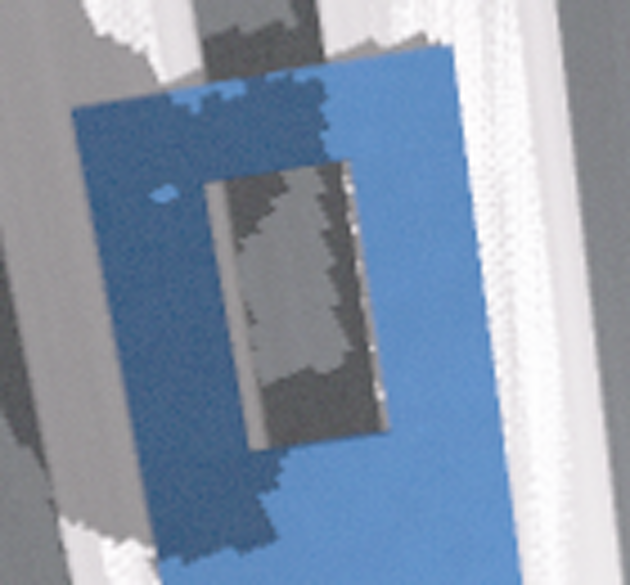

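Run:
```python
from h import *
import pickle; p,s=pickle.load(open('7.pkl','rb'))
pos,R=pose(s)
c=lambda a:np.array(a)/4.5+[250,45]-.4
X=onz(p,c([[207,184],[348,160],[388,430],[250,450]]),.0335); H=X.mean(0)
print(X.round(4),H,yaw(X[0]-X[3]),yaw(X[1]-X[2]),np.linalg.norm(X[0]-X[3]),np.linalg.norm(X[0]-X[1]))
o,d=ray(p,[[327.6,287.5]]); 
B=o+d[0]*((pos[2]+.0185-o[2])/d[0][2]); print('bolt',B)
psi=np.radians(77);u=np.array([np.cos(psi),np.sin(psi),0]);v=np.array([-u[1],u[0],0])
for n,a in dict(L=[[195,0],[205,78]],Rt=[[318,0],[325,60]],Lh=[[226,182],[270,447]],Rh=[[344,175],[382,430]],footL=[[73,108],[160,575]],footR=[[452,45],[520,575]]).items():
    Y=onz(p,c(a),.0335 if n[0]=='f' else .0275); print(n,((Y-H)@v*1000).round(2),((Y-H)@u*1000).round(1),yaw(Y[0]-Y[1]))
f=np.array([H+v*.0]) ; print('bolt-hole u,v',(B-H)@u,(B-H)@v)
g=cv2.cvtColor(p['image'],cv2.COLOR_RGB2GRAY)
for du in [-.045,-.05,-.055]:
    t=np.arange(-.016,.017,.001);P=H+du*u+np.outer(t,v);P[:,2]=.0275
    q=proj(p,P).astype('f4');print(du,cv2.remap(g,q[:,0].reshape(1,-1),q[:,1].reshape(1,-1),1)[0].tolist())
```

```text
[[0.5829 0.0985 0.0335]
 [0.5596 0.1038 0.0335]
 [0.57   0.1478 0.0335]
 [0.5936 0.1419 0.0335]] [0.57651902 0.12300122 0.0335    ] -103.88482405743561 -103.32561990090937 0.044755639867544966 0.023845466632076165
bolt [0.59162692 0.18393275 0.18423774]
L [-8.82 -9.4 ] [-51.8 -39.6] -105.7260903878407
Rt [11.32 10.94] [-48.6 -39.2] -105.30808089625489
Lh [-8.91 -9.27] [-22.6  23. ] -103.44676961093215
Rh [11.14 10.88] [-20.5  23.2] -103.33203827075121
footL [-31.34 -32.12] [-37.8  41.6] -103.56081655729365
footR [31.79 31.21] [-37.5  51.8] -103.37655834227715
bolt-hole u,v 0.06276840046340079 -0.0010140779965601057
-0.045 [211, 204, 208, 209, 206, 199, 171, 83, 48, 48, 45, 46, 48, 47, 52, 56, 51, 43, 47, 48, 47, 55, 64, 59, 49, 44, 46, 115, 200, 209, 207, 203, 206]
-0.05 [211, 205, 207, 209, 205, 202, 172, 99, 84, 82, 81, 83, 82, 84, 85, 84, 82, 84, 84, 82, 84, 86, 74, 52, 48, 49, 48, 115, 204, 209, 208, 206, 207]
-0.055 [208, 204, 206, 207, 205, 199, 170, 97, 84, 85, 85, 83, 82, 85, 83, 84, 81, 80, 83, 84, 85, 83, 82, 59, 48, 48, 51, 102, 198, 213, 209, 204, 207]
```

Call:
step_arm --targets '[[[0, -2, -15], 4], [[0, -5, -40], 11], [[15, -7.5, -62], 17.2], [[40, -7.5, -62], 17.2], [[65, -7.5, -62], 17.2], [[75, -7.5, -62], 17.2], [[75, -7.5, -62], 17.2], [[75, -7.5, -62], 17.2]]'

```text
clock: 10.8
position: [0.5751, 0.121, 0.0921]
ee_rot: [0.639, -0.304, 0.638, 0.303]
contact_force: [0.7, -0.1, -3.5]
width: 0.0133
```

Run:
```python
from h import *
s=manip.get_state();print(s['clock'],s['qpos'].round(3),s['position'],s['contact_force'],s['width'],yaw(pose()[1].as_matrix()[:,1]))
p=snap('wrist','w8.png');D=snap('side','s8.png');S=snap('scene','sc8.png')
import pickle; pickle.dump((p,D,S,s),open('8.pkl','wb'))
q=proj(D,[s['position']])[0];r=proj(S,[s['position']])[0];print(q,r)
def crop(P,q,h=40):
    x,y=int(q[0]),int(q[1]); return cv2.resize(P['image'][y-h:y+h,x-h:x+h,::-1],(400,400),interpolation=cv2.INTER_CUBIC)
cv2.imwrite('pics/c11.png',np.hstack([crop(D,q,30),crop(S,r,30)]))
```

```text
10.8 [ 0.089  0.402  1.684  0.     1.055 -2.369] [0.5751043  0.12103838 0.09209058] [ 0.72537385 -0.13075226 -3.54495478] 0.013308586806221608 140.8093814092704
[307.60300735 165.16395074] [332.83082988 216.60771283]
```

View pics/c11.png

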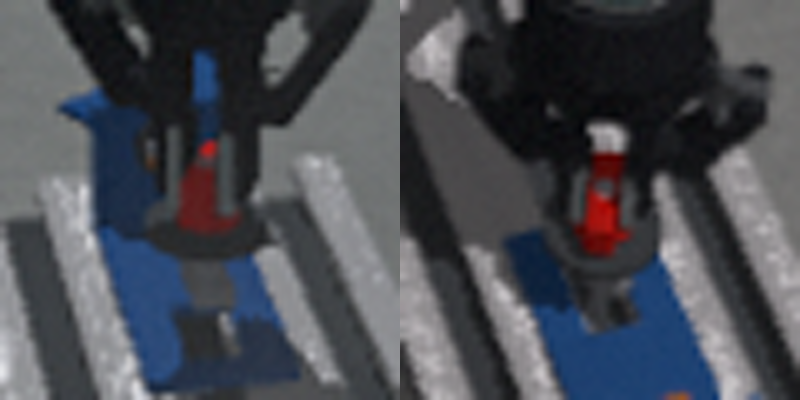

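View pics/w8.png

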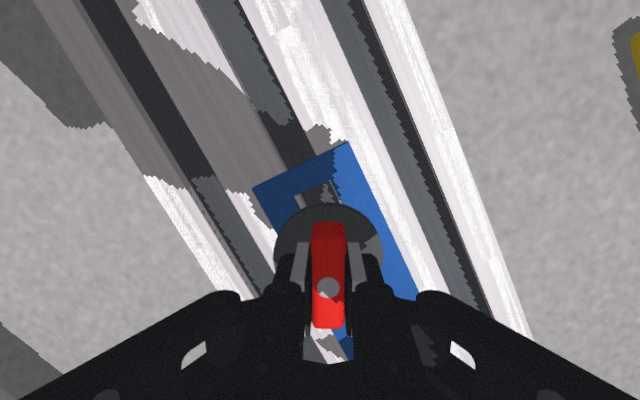

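Run:
```python
from h import *
import pickle; p,D,S,s=pickle.load(open('8.pkl','rb'))
pos,R=pose(s); print(manip.get_state()['position'])
H=np.array([.5765,.1230,.0335])
psi=np.radians(76.6);u=np.array([np.cos(psi),np.sin(psi),0]);v=np.array([-u[1],u[0],0])
o,d=ray(p,[[327.6,287.5]]); 
for x in (.0165,.0185): 
    B=o+d[0]*((pos[2]+x-o[2])/d[0][2]); print('bolt u,v',((B-H)@u).round(4),((B-H)@v).round(4))
print('tcp',(pos-H)@u,(pos-H)@v)
g=cv2.cvtColor(p['image'],cv2.COLOR_RGB2GRAY)
for du in [-.045,-.05,-.06,-.08,-.10,-.12]:
    t=np.arange(-.016,.017,.0005);P=H+du*u+np.outer(t,v);P[:,2]=.0275
    q=proj(p,P).astype('f4');w=cv2.remap(g,q[:,0].reshape(1,-1),q[:,1].reshape(1,-1),1)[0].astype(int)
    e=[(round(t[i]*1e3,1),w[i],w[i+2]) for i in range(len(w)-2) if abs(w[i+2]-w[i])>25]; print(du,e)
```

```text
[0.57539316 0.12124911 0.09271239]
bolt u,v 0.002 -0.0008
bolt u,v 0.0009 -0.0003
tcp -0.0022316616078147914 0.0009030986208237215
-0.045 [(np.float64(-9.5), np.int64(92), np.int64(62)), (np.float64(-9.0), np.int64(80), np.int64(50)), (np.float64(10.0), np.int64(50), np.int64(97)), (np.float64(10.5), np.int64(62), np.int64(111))]
-0.05 [(np.float64(-9.5), np.int64(92), np.int64(64)), (np.float64(-9.0), np.int64(85), np.int64(50)), (np.float64(10.0), np.int64(51), np.int64(97)), (np.float64(10.5), np.int64(66), np.int64(116))]
-0.06 [(np.float64(-9.5), np.int64(92), np.int64(65)), (np.float64(-9.0), np.int64(83), np.int64(51)), (np.float64(9.5), np.int64(50), np.int64(101)), (np.float64(10.0), np.int64(50), np.int64(176)), (np.float64(10.5), np.int64(101), np.int64(215)), (np.float64(11.0), np.int64(176), np.int64(223))]
-0.08 [(np.float64(8.5), np.int64(86), np.int64(59)), (np.float64(9.0), np.int64(80), np.int64(52)), (np.float64(9.5), np.int64(59), np.int64(110)), (np.float64(10.0), np.int64(52), np.int64(184)), (np.float64(10.5), np.int64(110), np.int64(219)), (np.float64(11.0), np.int64(184), np.int64(224))]
-0.1 [(np.float64(-15.0), np.int64(115), np.int64(188)), (np.float64(-14.5), np.int64(136), np.int64(210)), (np.float64(-11.5), np.int64(210), np.int64(181)), (np.float64(-11.0), np.int64(205), np.int64(123)), (np.float64(-10.5), np.int64(181), np.int64(113)), (np.float64(9.5), np.int64(51), np.int64(118)), (np.float64(10.0), np.int64(58), np.int64(188)), (np.float64(10.5), np.int64(118), np.int64(219)), (np.float64(11.0), np.int64(188), np.int64(220))]
-0.12 [(np.float64(-11.5), np.int64(209), np.int64(170)), (np.float64(-11.0), np.int64(204), np.int64(118)), (np.float64(-10.5), np.int64(170), np.int64(111)), (np.float64(8.0), np.int64(81), np.int64(53)), (np.float64(9.5), np.int64(52), np.int64(106)), (np.float64(10.0), np.int64(55), np.int64(206)), (np.float64(10.5), np.int64(106), np.int64(214))]
```

Call:
step_arm --targets '[[[6, 0.3, -1.2], 0], [[13, 0.3, -1.2], 0], [[15, 0.3, -1.2], 0], [[15, 0.3, -1.2], 0], [[15, 0.3, -1.2], 0], [[15, 0.3, -1.2], 0]]'

```text
clock: 11.55
position: [0.5735, 0.1204, 0.0764]
ee_rot: [0.639, -0.303, 0.639, 0.303]
contact_force: [-0.1, -0.7, -3.0]
width: 0.0135
```

Run:
```python
from h import *
for i in range(2):
    p=snap('wrist','w9.png'); s=manip.get_state();print(s['clock'],s['position'],s['contact_force'],s['moment'],yaw(pose()[1].as_matrix()[:,1]))
D=snap('side','s9.png');S=snap('scene','sc9.png')
import pickle; pickle.dump((p,D,S,s),open('9.pkl','wb'))
q=proj(D,[s['position']])[0];r=proj(S,[s['position']])[0]
def crop(P,q,h=30):
    x,y=int(q[0]),int(q[1]); return cv2.resize(P['image'][y-h:y+h,x-h:x+h,::-1],(400,400),interpolation=cv2.INTER_CUBIC)
cv2.imwrite('pics/c12.png',np.hstack([crop(D,q),crop(S,r)]))
pos,R=pose(s)
H=np.array([.5765,.1230,.0335])
psi=np.radians(76.6);u=np.array([np.cos(psi),np.sin(psi),0]);v=np.array([-u[1],u[0],0])
o,d=ray(p,[[327.6,287.5]]); 
B=o+d[0]*((pos[2]+.0185-o[2])/d[0][2]); print('bolt u,v',((B-H)@u).round(4),((B-H)@v).round(4))
g=cv2.cvtColor(p['image'],cv2.COLOR_RGB2GRAY)
for du in [-.06,-.08,-.09,-.10,-.11,-.12]:
    t=np.arange(-.016,.017,.0005);P=H+du*u+np.outer(t,v);P[:,2]=.0275
    qq=proj(p,P).astype('f4');w=cv2.remap(g,qq[:,0].reshape(1,-1),qq[:,1].reshape(1,-1),1)[0].astype(int)
    print(du,[(float(round(t[i]*1e3+.5,1)),int(w[i+2]-w[i])) for i in range(len(w)-2) if abs(w[i+2]-w[i])>40])
```

```text
11.6 [0.57348548 0.12035324 0.07647498] [ 0.43136759  0.33672074 -3.8670074 ] [ 0.03867235 -0.01105302  0.02565917] 140.8234754424593
11.65 [0.57345728 0.1203248  0.07649795] [-0.27088859 -0.38002485 -3.60558784] [ 0.03188518 -0.02114117  0.0404899 ] 140.82177229511032
bolt u,v -0.0001 0.0011
-0.06 [(10.5, 116), (11.0, 144), (11.5, 54)]
-0.08 [(10.0, 48), (10.5, 134), (11.0, 97)]
-0.09 [(10.0, 68), (10.5, 131), (11.0, 99)]
-0.1 [(-12.5, 75), (-12.0, 66), (-10.5, -80), (-10.0, -80), (10.0, 54), (10.5, 132), (11.0, 103)]
-0.11 [(-10.5, -78), (-10.0, -61), (10.0, 55), (10.5, 130), (11.0, 106)]
-0.12 [(-10.5, -85), (-10.0, -62), (10.0, 67), (10.5, 139), (11.0, 90)]
```

View pics/c12.png

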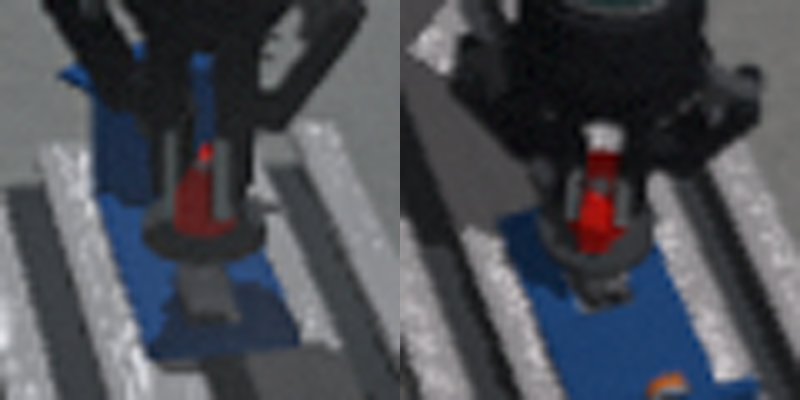

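View pics/w9.png

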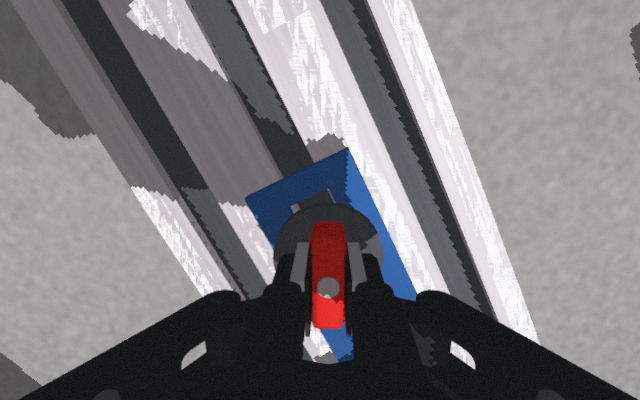

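Call:
step_arm --targets '[[[0, -0.7, 0.4], 0], [[0, -0.7, 0.4], 0], [[3, -0.7, 0.4], 0], [[6, -0.7, 0.4], 0], [[9, -0.7, 0.4], 0], [[10, -0.7, 0.4], 0], [[10, -0.7, 0.4], 0]]'

```text
clock: 12.45
position: [0.5739, 0.1202, 0.0659]
ee_rot: [0.638, -0.303, 0.639, 0.304]
contact_force: [-0.2, 0.2, -3.2]
width: 0.0127
```

Call:
step_arm --targets '[[[2, 0, 0], 0], [[4, 0, 0], 0], [[6, 0, 0], 0], [[8, 0, 0], 0], [[8, 0, 0], 0]]'

```text
clock: 12.95
position: [0.5738, 0.1202, 0.0579]
ee_rot: [0.638, -0.303, 0.639, 0.304]
contact_force: [-0.5, 0.3, -3.4]
width: 0.0131
```

Call:
step_arm --targets '[[[2, 0, 0], 0], [[4, 0, 0], 0], [[6, 0, 0], 0], [[7, 0, 0], 0], [[7, 0, 0], 0], [[7, 0, 0], 0]]'

```text
clock: 13.55
position: [0.5741, 0.1202, 0.0513]
ee_rot: [0.639, -0.303, 0.639, 0.303]
contact_force: [-0.4, -0.3, -2.9]
width: 0.013
```

Call:
step_arm --targets '[[[0.5, 0, 0], 0], [[1, 0, 0], 0], [[1, 0, 0], 0], [[1, 0, 0], 0]]'

```text
clock: 13.95
position: [0.5741, 0.1202, 0.0503]
ee_rot: [0.639, -0.303, 0.639, 0.303]
contact_force: [-0.3, 0.5, -4.0]
width: 0.0125
```

Run:
```python
from h import *
s=manip.get_state();print(s['clock'],s['qpos'].round(3),s['position'],s['contact_force'],s['moment'])
D=snap('side','s10.png');S=snap('scene','sc10.png')
q=proj(D,[s['position']])[0];r=proj(S,[s['position']])[0]
def crop(P,q,h=30):
    x,y=int(q[0]),int(q[1]); return cv2.resize(P['image'][y-h:y+h,x-h:x+h,::-1],(400,400),interpolation=cv2.INTER_CUBIC)
cv2.imwrite('pics/c13.png',np.hstack([crop(D,q),crop(S,r)]))
```

```text
13.95 [ 0.088  0.445  1.734  0.     0.962 -2.37 ] [0.57405844 0.1201878  0.05030958] [-0.32498124  0.48529364 -3.97615674] [-0.00829608  0.02104915 -0.00139564]
```

View pics/c13.png

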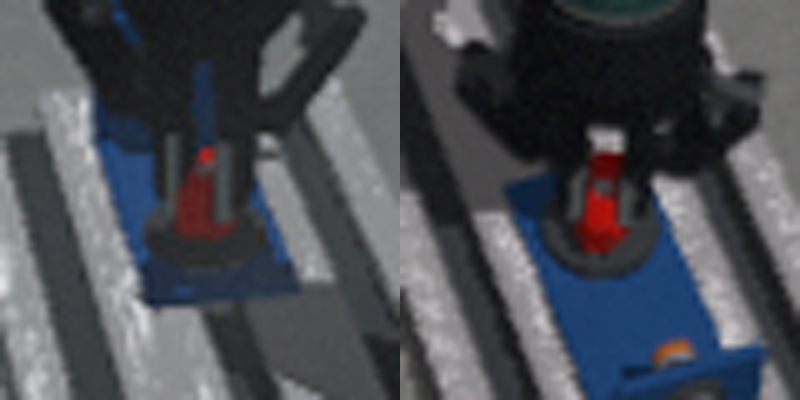

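Call:
step_arm --targets '[[[0, 0.2, 0], 5], [[0, 0.4, 0], 10], [[0, 0.6, 0.1], 15], [[0, 0.8, 0.1], 20], [[0, 1.0, 0.2], 25], [[0, 1.2, 0.3], 30], [[0, 1.2, 0.3], 30]]' --grip_force 25

```text
clock: 14.75
position: [0.5733, 0.1212, 0.0503]
ee_rot: [0.695, -0.128, 0.695, 0.128]
contact_force: [-0.2, 0.5, -2.8]
width: 0.0131
```

```bash
cat >> h.py <<'E'
def st():
    s=manip.get_state();print(s['clock'],s['position'].round(4),'F',s['contact_force'].round(1),'M',s['moment'].round(3),'w',round(s['width'],4),'yaw',yaw(pose(s)[1].as_matrix()[:,1]).round(2),'q6',s['qpos'][5].round(3))
E
python3 -c "from h import *;st()"
```

```text
14.75 [0.5733 0.1212 0.0503] F [-0.2  0.5 -2.8] M [-0.031 -0.03   0.007] w 0.0131 yaw 110.83 q6 -1.845
```

Call:
step_arm --targets '[[[0, 0.2, 0], 5], [[0, 0.4, 0], 10], [[0, 0.6, 0.1], 15], [[0, 0.8, 0.1], 20], [[0, 1.0, 0.2], 25], [[0, 1.2, 0.3], 30], [[0, 1.2, 0.3], 30]]'

```text
clock: 15.45
position: [0.5732, 0.1224, 0.0503]
ee_rot: [0.705, 0.056, 0.705, -0.056]
contact_force: [-0.6, 0.5, -4.3]
width: 0.013
```

```bash
python3 -c "from h import *;st()"
```

```text
15.45 [0.5732 0.1224 0.0503] F [-0.6  0.5 -4.3] M [-0.021 -0.006  0.025] w 0.013 yaw 80.92 q6 -1.321
```

Call:
step_arm --targets '[[[0, 0.2, 0], 5], [[0, 0.4, 0], 10], [[0, 0.6, 0.1], 15], [[0, 0.8, 0.1], 20], [[0, 0.8, 0.1], 20]]'

```text
clock: 15.95
position: [0.5734, 0.1232, 0.0503]
ee_rot: [0.685, 0.177, 0.685, -0.177]
contact_force: [-0.2, -0.7, -3.8]
width: 0.0131
```

```bash
python3 -c "from h import *;st()"
```

```text
15.95 [0.5734 0.1232 0.0503] F [-0.2 -0.7 -3.8] M [ 0.081  0.031 -0.036] w 0.0131 yaw 60.98 q6 -0.972
```

Call:
step_arm --targets '[[[0, 0.2, 0], 5], [[0, 0.4, 0], 10], [[0, 0.6, 0.1], 15], [[0, 0.8, 0.1], 20], [[0, 0.8, 0.1], 20]]'

```text
clock: 16.45
position: [0.5742, 0.1237, 0.0504]
ee_rot: [0.644, 0.293, 0.643, -0.293]
contact_force: [1.0, -0.4, -3.5]
width: 0.0127
```

```bash
python3 -c "
from h import *
st();p=snap('wrist','w11.png');st();manip.get_image('wrist');st();manip.get_image('wrist');st()"
```

```text
16.45 [0.5742 0.1237 0.0504] F [ 1.  -0.4 -3.5] M [-0.04  -0.072  0.   ] w 0.0127 yaw 41.03 q6 -0.622
16.5 [0.5742 0.1238 0.0504] F [ 0.8 -0.1 -3.7] M [-0.05  -0.075 -0.017] w 0.0128 yaw 41.07 q6 -0.623
16.55 [0.5742 0.1238 0.0504] F [ 0.4 -0.4 -3.9] M [-0.076 -0.172  0.026] w 0.0128 yaw 41.05 q6 -0.622
16.6 [0.5742 0.1238 0.0504] F [ 0.5 -0.7 -4.2] M [-0.065 -0.161  0.007] w 0.013 yaw 41.0 q6 -0.622
```

View pics/w11.png

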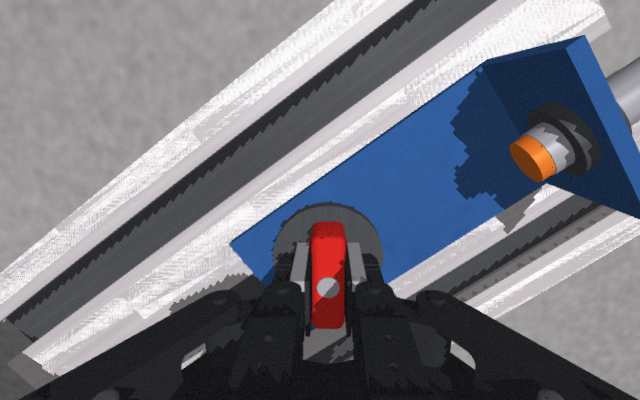

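```bash
cat >> h.py <<'E'
def av(n=6):
    F=[];M=[]
    for i in range(n):
        manip.get_image('wrist'); s=manip.get_state(); F.append(s['contact_force']);M.append(s['moment'])
    print('avg F',np.mean(F,0).round(2),'M',np.mean(M,0).round(3),'sd',np.std(M,0).round(3)); st()
E
python3 -c "from h import *;av()"
```

```text
avg F [ 1.34 -0.38 -3.95] M [-0.058 -0.198  0.031] sd [0.027 0.035 0.02 ]
16.9 [0.5742 0.1238 0.0504] F [ 1.9 -0.  -3.7] M [-0.087 -0.241  0.021] w 0.0132 yaw 40.86 q6 -0.619
```

Call:
step_arm --targets '[[[0, 0.2, 0], 5], [[0, 0.4, 0], 10], [[0, 0.6, 0.1], 15], [[0, 0.8, 0.1], 20], [[0, 0.8, 0.1], 20]]'

```text
clock: 17.4
position: [0.5748, 0.1241, 0.0501]
ee_rot: [0.582, 0.401, 0.582, -0.401]
contact_force: [2.3, -1.4, -5.5]
width: 0.0129
```

```bash
python3 -c "from h import *;av()"
```

```text
avg F [ 1.87 -0.69 -4.66] M [-0.148 -0.343  0.024] sd [0.016 0.027 0.023]
17.7 [0.5748 0.1242 0.0504] F [ 2.1 -0.6 -4.7] M [-0.162 -0.381  0.02 ] w 0.0132 yaw 20.87 q6 -0.27
```

Call:
step_arm --targets '[[[0, 0.4, 0.3], 0], [[0, 0.6, 0.3], 5], [[0.1, 0.8, 0.3], 10], [[0.2, 1.0, 0.4], 15], [[0.3, 1.2, 0.4], 20], [[0.3, 1.2, 0.4], 20]]'

```text
clock: 18.3
position: [0.5756, 0.1244, 0.0499]
ee_rot: [0.503, 0.496, 0.504, -0.496]
contact_force: [1.2, -0.2, -5.4]
width: 0.0129
```

```bash
python3 -c "from h import *;av()"
```

```text
avg F [ 0.75 -0.6  -5.54] M [-0.062 -0.208  0.011] sd [0.041 0.015 0.04 ]
18.6 [0.5756 0.1244 0.05  ] F [ 0.9 -0.7 -5.8] M [-0.045 -0.211  0.077] w 0.0131 yaw 0.86 q6 0.079
```

Call:
step_arm --targets '[[[0.1, 0.2, 0], 5], [[0.2, 0.4, 0], 10], [[0.3, 0.6, 0.1], 15], [[0.4, 0.8, 0.1], 20], [[0.4, 0.8, 0.1], 20]]'

```text
clock: 19.1
position: [0.5763, 0.1242, 0.0493]
ee_rot: [-0.41, -0.576, -0.41, 0.576]
contact_force: [1.4, -0.5, -7.0]
width: 0.0129
```

```bash
python3 -c "from h import *;av()
D=snap('side','s11.png');p=snap('wrist','w12.png')
q=proj(D,[manip.get_state()['position']])[0].astype(int);print(q)
cv2.imwrite('pics/c14.png',cv2.resize(D['image'][q[1]-35:q[1]+35,q[0]-40:q[0]+40,::-1],None,fx=8,fy=8,interpolation=cv2.INTER_CUBIC))"
```

```text
avg F [ 0.88 -0.31 -7.87] M [-0.045 -0.215 -0.037] sd [0.042 0.011 0.033]
19.4 [0.5763 0.1242 0.0493] F [ 1.5 -0.5 -8.8] M [ 0.003 -0.207 -0.014] w 0.0134 yaw -19.13 q6 0.428
[307 178]
```

View pics/c14.png

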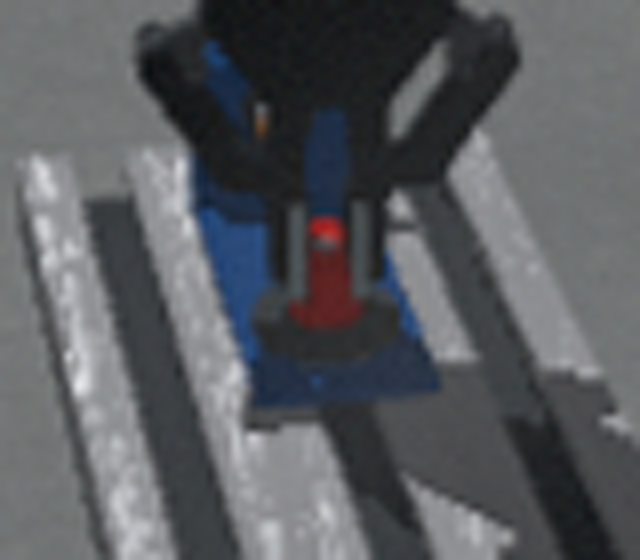

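Call:
step_arm --targets '[[[0.2, 0.2, 0], 5], [[0.4, 0.4, 0], 10], [[0.6, 0.6, 0.1], 15], [[0.8, 0.8, 0.1], 20], [[0.8, 0.8, 0.1], 20]]'

```text
clock: 20.0
position: [0.5769, 0.1239, 0.0486]
ee_rot: [-0.303, -0.638, -0.304, 0.639]
contact_force: [0.7, 0.2, -8.2]
width: 0.0131
```

```bash
python3 -c "from h import *;av()"
```

```text
avg F [ 0.01 -0.19 -8.72] M [-0.011 -0.075 -0.004] sd [0.021 0.033 0.021]
20.3 [0.577  0.1239 0.0486] F [-0.8 -0.2 -8.1] M [ 0.017 -0.025 -0.029] w 0.0128 yaw -39.13 q6 0.776
```

```bash
python3 -c "
from h import *
p=snap('wrist','w13.png')
a=cv2.imread('pics/w6.png')[200:345,260:400];b=cv2.imread('pics/w13.png')[200:345,260:400]
cv2.imwrite('pics/c15.png',cv2.resize(np.hstack([a,b]),None,fx=2.8,fy=2.8,interpolation=cv2.INTER_CUBIC))"
```

```text
(no output)
```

View pics/c15.png

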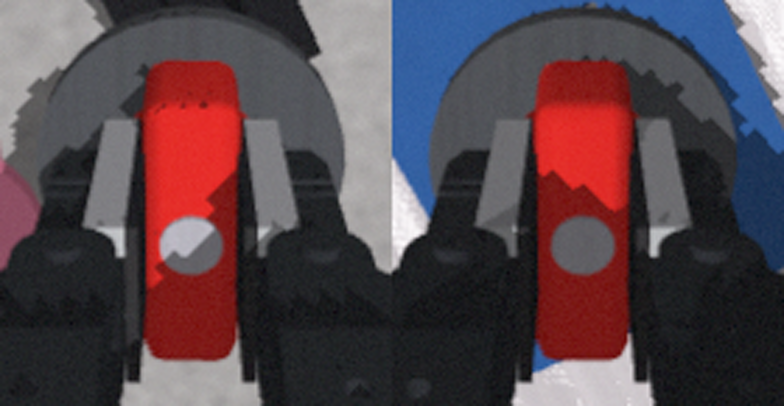

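Call:
step_arm --targets '[[[0.2, 0.2, 0], 5], [[0.4, 0.4, 0], 10], [[0.5, 0.6, 0.1], 15], [[0.7, 0.8, 0.1], 20], [[0.7, 0.8, 0.1], 20]]'

```text
clock: 20.85
position: [0.5775, 0.1233, 0.048]
ee_rot: [-0.188, -0.681, -0.188, 0.682]
contact_force: [-0.4, -0.4, -8.5]
width: 0.0124
```

```bash
python3 -c "from h import *;av(8)"
```

```text
avg F [-0.48 -0.09 -9.05] M [ 0.04   0.123 -0.009] sd [0.031 0.039 0.051]
21.25 [0.5775 0.1233 0.048 ] F [-0.5  0.1 -8.7] M [ 0.105  0.179 -0.006] w 0.0132 yaw -59.15 q6 1.125
```

Call:
step_arm --targets '[[[0.2, 0.2, 0], 5], [[0.4, 0.4, 0], 10], [[0.5, 0.6, 0.1], 15], [[0.7, 0.8, 0.1], 20], [[0.7, 0.8, 0.1], 20]]'

```text
clock: 21.75
position: [0.5778, 0.1226, 0.0473]
ee_rot: [-0.067, -0.704, -0.067, 0.704]
contact_force: [-2.3, -0.2, -9.6]
width: 0.0131
```

```bash
python3 -c "from h import *;av(8)"
```

```text
avg F [-1.68  0.64 -9.38] M [ 0.095  0.301 -0.011] sd [0.023 0.051 0.018]
22.15 [0.5778 0.1226 0.0473] F [-1.5  0.3 -9.5] M [ 0.094  0.354 -0.005] w 0.0129 yaw -79.15 q6 1.472
```

Call:
step_arm --targets '[[[0.2, 0, 0.3], 5], [[0.4, 0.1, 0.4], 10], [[0.5, 0.3, 0.5], 15], [[0.7, 0.5, 0.5], 20], [[0.7, 0.5, 0.5], 20]]'

```text
clock: 22.65
position: [0.5778, 0.1219, 0.0467]
ee_rot: [0.056, -0.705, 0.056, 0.705]
contact_force: [-1.2, 0.0, -8.5]
width: 0.0129
```

```bash
python3 -c "
from h import *
av(8)
D=snap('side','s12.png');S=snap('scene','sc12.png')
x=manip.get_state()['position']
q=proj(D,[x])[0].astype(int);r=proj(S,[x])[0].astype(int)
f=lambda P,q:cv2.resize(P['image'][q[1]-30:q[1]+30,q[0]-30:q[0]+30,::-1],(400,400),interpolation=cv2.INTER_CUBIC)
cv2.imwrite('pics/c16.png',np.hstack([f(D,q),f(S,r)]))"
```

```text
avg F [-1.93  0.35 -9.42] M [ 0.024  0.313 -0.053] sd [0.025 0.026 0.032]
23.05 [0.5778 0.1219 0.0467] F [ -2.1   0.3 -10. ] M [ 0.005  0.359 -0.066] w 0.0132 yaw -99.15 q6 1.821
```

View pics/c16.png

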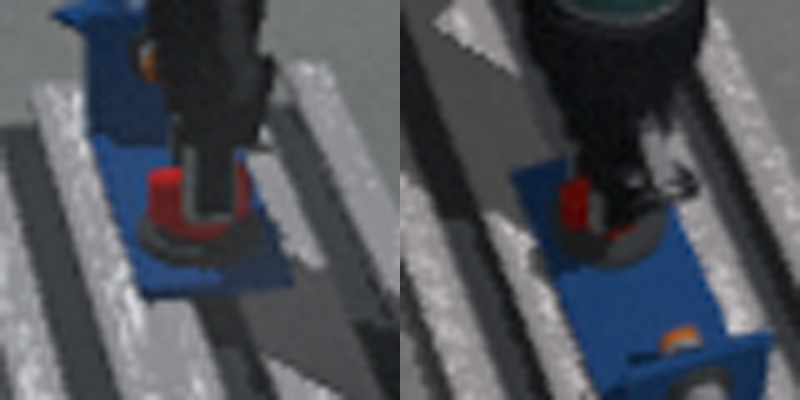

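Call:
step_arm --targets '[[[0.2, 0.1, 0.4], 5], [[0.4, 0.3, 0.5], 10], [[0.5, 0.5, 0.6], 15], [[0.7, 0.7, 0.6], 20], [[0.7, 0.7, 0.6], 20]]'

```text
clock: 23.65
position: [0.5775, 0.1213, 0.0462]
ee_rot: [-0.178, 0.685, -0.178, -0.684]
contact_force: [-1.8, -0.8, -8.7]
width: 0.0131
```

```bash
python3 -c "
from h import *
av(8)"
```

```text
avg F [-1.26 -0.36 -8.17] M [-0.087  0.234  0.043] sd [0.03  0.041 0.044]
24.05 [0.5774 0.1213 0.0462] F [-1.2 -0.4 -7.7] M [-0.107  0.24   0.119] w 0.0127 yaw -119.14 q6 2.169
```

Call:
step_arm --targets '[[[0.2, 0.2, 0], 5], [[0.3, 0.4, 0], 10], [[0.5, 0.6, 0.1], 15], [[0.6, 0.8, 0.1], 20], [[0.6, 0.8, 0.1], 20]]'

```text
clock: 24.55
position: [0.577, 0.1208, 0.0457]
ee_rot: [-0.294, 0.643, -0.294, -0.643]
contact_force: [-0.1, -0.2, -6.4]
width: 0.013
```

```bash
python3 -c "
from h import *
av(10)"
```

```text
avg F [-0.93 -0.22 -5.86] M [-0.071  0.169  0.195] sd [0.023 0.027 0.039]
25.05 [0.577  0.1207 0.0456] F [-0.8 -1.1 -5.4] M [-0.08   0.136  0.247] w 0.0127 yaw -139.16 q6 2.517
```

```bash
python3 -c "
from h import *
av(16)"
```

```text
avg F [-0.18 -0.25 -4.25] M [-0.062  0.06   0.198] sd [0.033 0.055 0.031]
25.85 [0.577  0.1208 0.0456] F [ 0.6 -0.4 -2.8] M [-0.065 -0.016  0.183] w 0.0133 yaw -139.18 q6 2.517
```

Call:
step_arm --targets '[[[0, 0, 0], 0], [[0, 0, 0], 0], [[0, 0, 0], 0], [[0, 0, 0], 0]]' --grip 0.6

```text
clock: 26.25
position: [0.5769, 0.1208, 0.0458]
ee_rot: [-0.294, 0.643, -0.294, -0.643]
contact_force: [0.3, 1.2, 0.9]
width: 0.0337
```

```bash
python3 -c "
from h import *
av(8);p=snap('wrist','w14.png')"
```

```text
avg F [ 0.19  0.31 -0.06] M [-0.01  -0.007 -0.002] sd [0.035 0.019 0.022]
26.65 [0.5766 0.1208 0.0454] F [ 0.4  0.7 -1. ] M [ 0.031 -0.037  0.006] w 0.0342 yaw -139.18 q6 2.517
```

View pics/w14.png

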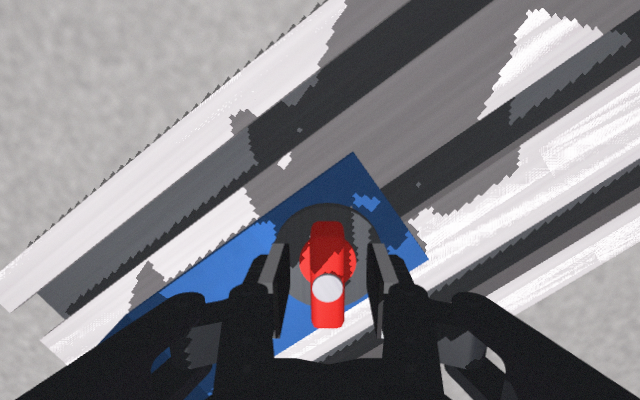

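Call:
step_arm --targets '[[[-5, 0, 0], 0], [[-20, 0, 0], 0], [[-50, 0, 0], 0], [[-90, 0, 0], 0], [[-120, 0, 0], 0], [[-120, 0, -20], 0], [[-120, 0, -40], 0], [[-120, 0, -40], 0], [[-120, 0, -40], 0]]'

```text
clock: 27.6
position: [0.6021, 0.0897, 0.1636]
ee_rot: [0.294, -0.641, 0.295, 0.644]
contact_force: [-0.3, -0.4, 0.5]
width: 0.0342
```

```bash
python3 -c "
from h import *
av(4);p=snap('wrist','w15.png')
D=snap('side','s15.png')
q=proj(D,[[.577,.122,.05]])[0].astype(int)
cv2.imwrite('pics/c17.png',cv2.resize(D['image'][q[1]-40:q[1]+40,q[0]-50:q[0]+50,::-1],None,fx=7,fy=7,interpolation=cv2.INTER_CUBIC))"
```

```text
avg F [0.57 0.22 0.19] M [-0.018 -0.027 -0.009] sd [0.002 0.012 0.021]
27.8 [0.602  0.0907 0.1645] F [0.2 0.4 0.2] M [-0.019 -0.015 -0.045] w 0.0339 yaw -139.17 q6 2.464
```

View pics/w15.png

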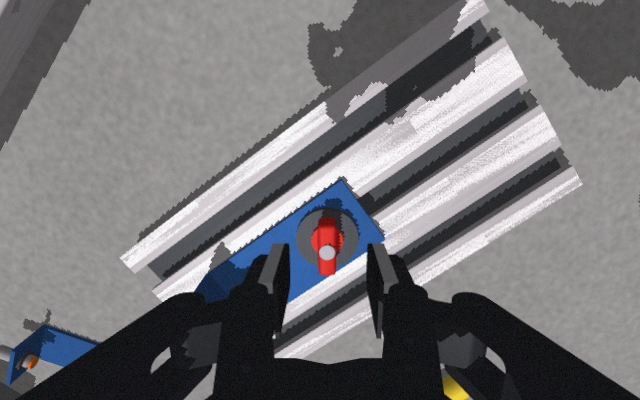

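View pics/c17.png

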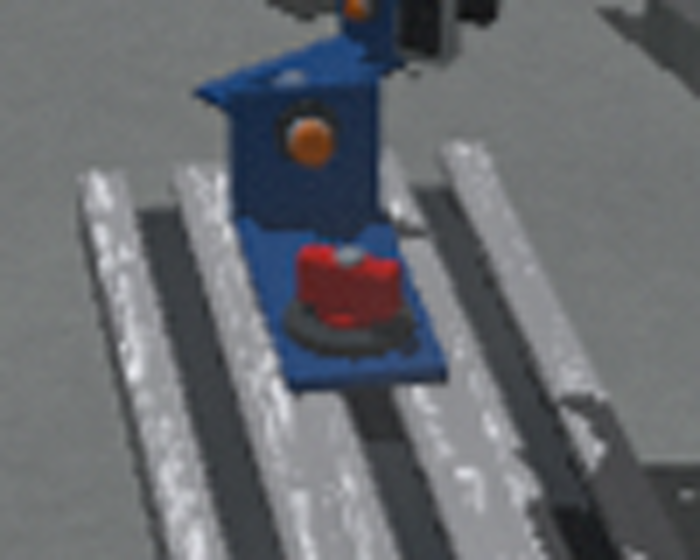

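```bash
python3 -c "
from h import *
p=manip.get_image('wrist')
F=onz(p,[[343,178],[383,238]],.0335);print(F.round(4),yaw(F[1]-F[0]))
S=manip.get_image('scene');a=cv2.imread('pics/scene0.png')
d=np.vstack([a[180:280,280:400],S['image'][180:280,280:400,::-1]]) if 0 else np.hstack([a[180:280,280:400],S['image'][180:280,280:400,::-1]])
cv2.imwrite('pics/c18.png',cv2.resize(d,None,fx=3.3,fy=3.3,interpolation=cv2.INTER_CUBIC))"
```

```text
[[0.5994 0.0772 0.0335]
 [0.5395 0.0939 0.0335]] 164.36017563656017
```

View pics/c18.png

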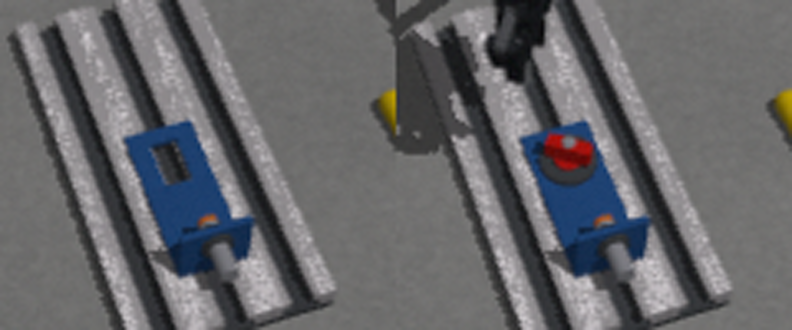

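```bash
python3 -c "
from h import *
manip.sign_off()"
```

```text
the job is handed in; nothing more can be done
```

The blue bracket is clamped to the plate and I handed the job in after about 28 of the 72 s. I took the red-winged bolt from its black holder and lowered its head through the bracket's hole into the slot. Then I turned it clockwise and ran the wing nut down to finger-tight before letting go.

**Last checks:**
- **Torque:** it read 0.20 N m just before release, within the 0.12 to 0.25 range. The sensor read about zero once the fingers were open.
- **Clamping:** the pictures show the flange lying flat on the bracket's foot.
- **Bracket position:** it shows at the same pixels in the scene camera as before. The wrist camera put the foot corners 2 to 3 mm from its first measurement. I put that down to camera calibration, because the tool was turned differently for the two shots.
- **Clearance:** the gripper was clear of everything when I handed in.

**Not seen directly, or off plan:**
- **Head square across the slot:** the head is hidden, so this is inferred. The nut only began to resist at roughly 90 degrees and then advanced steadily down its thread. A rough tally of turn against nut travel gave about 117 degrees for the head, with about 15 degrees of uncertainty, rather than exactly 90. It can't turn past the stop at 90, so I took it as square.
- **First grasp:** it was a few millimetres too low and touched the nut's hub with about 6 N. I opened the fingers, raised the gripper 5 mm and gripped again.

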